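# Take the squeeze-and-turn safety cap off the label-remover bottle

## Task

Open the bottle of label remover: squeeze both orange tabs of its black cap fully in, turn the cap anticlockwise with the tabs held in until you feel its stop, and lift it straight off, without wrenching it on against the stop or tugging while it still holds. Set the cap down gently, open side down, in the steel drip dish and let go; leave the other things on the table alone.

Things in the scene. Friction and masses are not known exactly. Their poses are not given: they have to be found in the camera images.
- cap_grip (a point): Axis of the loose black safety cap, level with the thumb pads of its two orange tabs: 31 mm above the cap's lower edge, 13 mm below its flat top. Cap: fluted, 46 mm across, 44 mm high, 0.06 kg, z up when open side down. The tabs stand out at +y and -y: pads 23 mm wide, 10 mm high, outermost line 31.5 mm from the axis (63 mm over both, 54 when squeezed in). Grasp them along y. At start 159 mm high.
- tab_a (a joint): Tilt of the tab at the cap's +y, rad: 0 out (springs back), 0.32 fully squeezed in. A rocker: pressing its pad in swings its pawl, at the cap's lower edge, out of the neck's catch teeth; above 0.24 it is free, below 0.2 it keeps the cap from turning. 3 N on the pad starts it, 9 N holds it fully in; a grip of 20 to 50 N is right, held through the turn and the lift.
- tab_b (a joint): The same for the tab at the cap's -y.
- solvent_bottle: White round bottle, 76 mm in diameter, clamped upright in a dark steel bench holder (104 mm square plate); it cannot move. Origin on the table under its axis; x and y as the closed cap's at the start. The shoulder slopes from the full width at height 90 mm to the neck at 114 mm. The cap's lower edge is at 128 mm.
- bottle_mouth (a point): Centre of the bottle's rim, 163 mm above the table; neck 30 mm in diameter, 38 mm over its ledges. Bayonet: the cap's lugs hold under hidden ledges that end at solid stops. Their place differs from bottle to bottle: the cap meets the stop 0.5 to 1.3 rad anticlockwise of its start and can be lifted only at the stop or up to 0.14 rad before it. Lift 40 mm to clear the neck.
- cap: The same cap; origin at the centre of its lower edge. A sprung seal inside pushes it up with 7 N (2 to 3 mm once the lugs are clear); drag of the turn up to 0.2 N m. At the stop the moment rises by about 0.1 N m per 0.01 rad: 0.4 N m does no harm, nor a lift or push of 20 N while it holds; much more is forcing it.
- drip_dish: Round stainless drip dish, fixed, 132 mm over its sloping rim, which is 9 mm high. Origin at the centre of its underside, on the table.
- dish_floor (a point): Centre of the dish's flat floor, 3 mm above the table; the floor is 108 mm in diameter.
- spanner: Loose steel spanner, 149 mm long, 6 mm high, lying near the table's front edge. Origin at its middle, on the table.
- marker_black: Loose black marker pen, 135 mm long, 14 mm high, lying on the right. Origin at its middle, on the table.
- label_roll_1: Loose finished label roll, 69 mm in diameter, 55 mm high, at the right near the take-up mandrel. Origin at the centre of its underside.
- label_roll_2: Loose finished label roll, 63 mm in diameter, 50 mm high, behind the other. Origin at the centre of its underside.
Not all that is in view belongs to the job. Several things have the shape of the drip_dish; the one meant has the colours described above.

How it is judged:
By the outcome, as a careful person would: the job done as asked, in the order asked, and still so for the second after the job is handed in, with the robot touching nothing.
It also fails if it takes over 61 s, if anything falls off the work surface, if the arm or the gripper's body presses on something with over 40 N, if the wrist force passes 120 N, or if a joint passes its speed limit or range.

## Robot

A 6-joint arm with a two-finger parallel gripper is mounted at the origin on a cart in front of the work surface, level with it; the furniture and walls round the work are solid. World frame = base frame: x ahead of the robot, y to its left, z up, the work surface at z = 0. Lengths are in m, angles in rad, forces in N, time in s.
With the tool pointing down it reaches from about 0.25 to 0.775 m from the base axis. Payload 4 kg.
Tool frame: the origin (TCP) lies at the very end of the fingers, on their centre line; the grasp point (between the pads) lies 19 mm behind it; z points along the fingers, y is the line along which they close (so a half turn about z gives the same grasp; the last joint's range is limited). The gripper opens to 94 mm and grips with 3 to 60 N. Pads are 16 mm wide; open, the fingers measure 119 mm over their backs; the gripper's body (75 mm by 177 mm) begins 78 mm behind the grasp point.
Start: joints at [-0.103, 0.087, 1.371, -0, 1.684, -0.103], TCP at [0.55, -0, 0.177] pointing down, gripper open.
Joint ranges: [-3.1, 3.1], [-0.76, 2.03], [0.27, 2.55], [-1.08, 4.22], [0.17, 2.65], [-2.57, 2.57]. Speed limits (rad/s): [2.79, 2.79, 3.14, 3.14, 3.14, 3.14].

## Interface

Orientations are given as [roll, pitch, yaw] about the fixed x, y, z axes, in that order (R = Rz(yaw) Ry(pitch) Rx(roll)).
In Python, from bench import robot gives the robot as it stands. The module is installed in compiled form; this text tells all that it offers.
- The arm moves only by the tool move_arm, never from a script. Its argument "deltas" is one flat list of numbers, 7 for each row, row after row: the turn, a rotation vector about the tool's x, y, z in rad, then the shift along the tool's x, y, z in cm, then the closure, from -1 (fully open) to 1 (shut). A call has 1 to 8 rows; each row is the pose to reach, as a shift and turn from the pose commanded when the call began, along the tool's axes at that moment; what a row does not reach only later rows make up. A row lasts 1/10 s, in which the tool goes at most 50 mm and 8.59 degrees, less where a joint would pass 70% of its speed; a pose out of reach is approached as far as the arm can. A call with a gripper value outside its range is refused whole. The fingers move at their own pace and stop on an object; the grip force is fixed at half the most. Time passes only in rows, so rows that repeat a pose let the fingers close. It gives the time, the measured TCP pose, the force, the opening and the grip force at its end, in the units of the state.
- robot.get_obs(): the state, without advancing time (a new reading comes with each control period).
- robot.snapshot(name): name is "scene" or "side" or "wrist"; returns a dict with "image" (400x640x3 uint8, red, green, blue), "depth" (400x640 float32, m along the optical axis (not along the pixel's ray), 0 where there is no reading), "fov_y" (degrees; the focal length in pixels is half the picture's height over the tangent of half this angle, whatever the lens; pixels are square), "cx", "cy" (the principal point, pixels), "origin" and "orientation" of the camera in the world; the wrist camera has in their place "T_tool_cam" (4x4, takes a point from camera to tool coordinates, whose origin is the TCP and whose axes are the flange's). Camera axes: x right, y up, looking along -z (the intrinsics and any distortion apply to the point x, -y, -z); pixel columns grow to the right and rows downward; lengths in m; the calibration is good to about 2 mm. A picture is of the moment at which its call begins: read the wrist's pose just before it.
- robot.close_job(): hands the job in; it is judged then, once.
The state is a dict: "time": time; "joint_positions": joint angles; "qvel": joint speeds; "joint_torque": joint torques, N m; "tool_pos": TCP position; "ee_rot": TCP orientation; "wrist_force": force on the tool from outside, world axes, zero at the start; "wrist_torque": the same for the moment, N m; "width": finger opening in m; "finger_force": force on a finger pad.
Only numpy, scipy, OpenCV 4.12 (cv2) and the standard library are available. Lean on these libraries where they do the work, as an engineer would, in place of code of your own. Each camera call takes 0.05 s, during which the arm holds its last target. There are 200 camera calls.

## Working session

There is one attempt and no reset: what is moved stays moved. The work goes in short steps, Python scripts to look and compute and a tool call to move; the robot and the scene stay as the last step left them, time stands still between calls to the robot, and variables do not carry over. Pictures are saved under pics/ and viewed, at most 11 in all, crops included, and the job is handed in when it is done.

Besides the shell and the picture viewer there is one more tool, called in YAML: its name, and indented under it one key for each argument. move_arm: Moves the arm, as the interface text tells. Its arguments: {"type":"object","properties":{"deltas":{"type":"array","items":{"type":"number"}}},"required":["deltas"]}

```bash
mkdir -p pics; cat > h.py <<'E'
import numpy as np, cv2
from scipy.spatial.transform import Rotation as R
from bench import robot
def snap(n):
    o=robot.get_obs(); s=robot.snapshot(n); s['obs']=o; return s
def cam(s):
    if 'T_tool_cam' in s:
        T=np.eye(4);T[:3,:3]=R.from_euler('xyz',s['obs']['ee_rot']).as_matrix();T[:3,3]=s['obs']['tool_pos']
        return T@s['T_tool_cam']
    T=np.eye(4);q=np.array(s['orientation'],float)
    T[:3,:3]=q if q.shape==(3,3) else R.from_euler('xyz',q).as_matrix() if q.size==3 else R.from_quat(q).as_matrix()
    T[:3,3]=s['origin'];return T
def ray(s,u,v):
    f=200/np.tan(np.radians(s['fov_y']/2));T=cam(s)
    return T[:3,3],T[:3,:3]@np.array([(u-s['cx'])/f,-(v-s['cy'])/f,-1])
def atz(s,u,v,z):
    o,d=ray(s,u,v);return o+d*(z-o[2])/d[2]
def cloud(s):
    v,u=np.mgrid[:400,:640];f=200/np.tan(np.radians(s['fov_y']/2));T=cam(s)
    d=np.stack([(u-s['cx'])/f,-(v-s['cy'])/f,-np.ones_like(u,float)],-1)*s['depth'][...,None]
    return d@T[:3,:3].T+T[:3,3]
def save(s,n,crop=None,k=1):
    im=s['image'][...,::-1]
    if crop: a,b,c,d=crop; im=im[b:d,a:c]
    cv2.imwrite('pics/'+n,cv2.resize(im,None,fx=k,fy=k,interpolation=cv2.INTER_CUBIC))
def store(s,n):
    import pickle;pickle.dump(s,open(n,'wb'))
E
python3 - <<'E'
from h import *
for n in ['scene','side','wrist']:
    s=snap(n);store(s,n+'.pkl');save(s,n+'0.png');print({k:v for k,v in s.items() if k not in('image','depth','obs')})
print(robot.get_obs())
E
```

```text
{'fov_y': 57.018709451357516, 'cx': 313.4761842295469, 'cy': 198.81100748772363, 'origin': array([-0.03943903, -0.54863514,  0.72247279]), 'orientation': array([ 0.77810794, -0.02114966, -1.1358037 ])}
{'fov_y': 46.931334552501035, 'cx': 318.9845601251666, 'cy': 199.71519206257398, 'origin': array([ 0.15623663, -1.02658128,  0.6255002 ]), 'orientation': array([ 1.0085946 ,  0.00733602, -0.46916258])}
{'fov_y': 59.60613901045056, 'cx': 319.5235092707588, 'cy': 202.33541244112277, 'T_tool_cam': array([[-2.55272512e-04,  9.61738775e-01,  2.73967996e-01,
         8.08865796e-02],
       [ 9.99999957e-01,  2.84324894e-04, -6.63353942e-05,
        -1.32960680e-04],
       [-1.41693242e-04,  2.73967968e-01, -9.61738807e-01,
        -2.07274847e-01],
       [ 0.00000000e+00,  0.00000000e+00,  0.00000000e+00,
         1.00000000e+00]])}
{'time': 0.15, 'joint_positions': array([-1.03122618e-01,  8.77971816e-02,  1.37189071e+00, -2.32585067e-05,
        1.68362096e+00, -1.03088593e-01]), 'qvel': array([ 0.00164101, -0.00082697, -0.004039  ,  0.00087344, -0.00069186,
       -0.0002359 ]), 'joint_torque': array([ 1.24418581e-03, -3.40636396e+01, -3.02795255e+01,  7.18983379e-02,
        3.04441026e-02, -1.11468453e-04]), 'tool_pos': array([5.49525607e-01, 2.32338149e-05, 1.76374888e-01]), 'ee_rot': array([-3.13988318e+00, -1.53615104e-04,  1.57075957e+00]), 'wrist_force': array([ 0.26186704, -0.02376656,  0.40535939]), 'wrist_torque': array([-0.01185417, -0.02597952, -0.04894641]), 'finger_force': 0.0, 'width': 0.09394187931933597}
```

View pics/scene0.png

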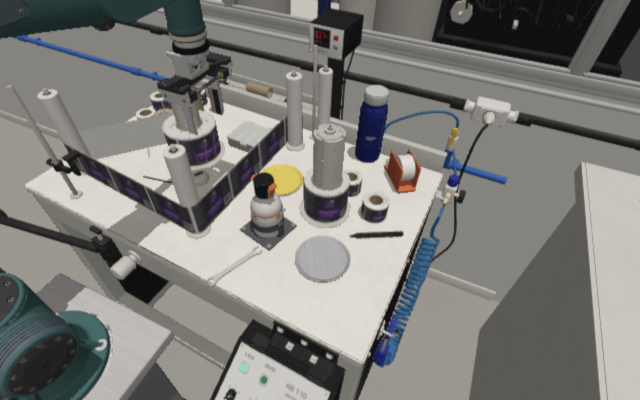

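View pics/side0.png

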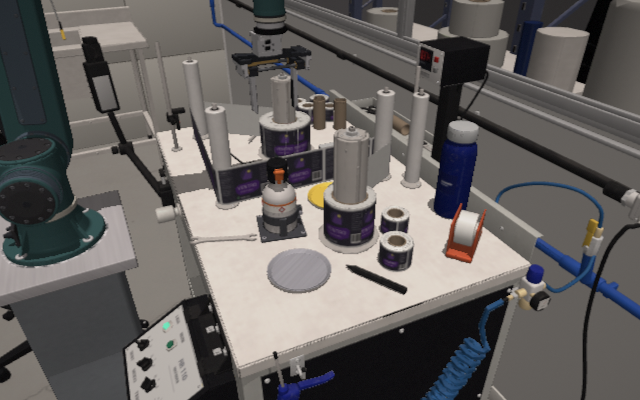

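The scene view shows the bottle with its black cap at (264,185). There are three dish-shaped things: a grey metal dish at (323,258), a yellow one at (283,180), and the take-up base at (325,208). I choose the grey metal one and check it in a close crop.

```bash
python3 - <<'E'
from h import *
import pickle
a=pickle.load(open('scene.pkl','rb'));b=pickle.load(open('side.pkl','rb'))
A=a['image'][160:290,230:360,::-1];B=b['image'][150:280,225:355,::-1]
# left scene crop (230,160) x3 ; right side crop (225,150) x3
im=np.hstack([cv2.resize(x,(390,390),interpolation=cv2.INTER_CUBIC) for x in(A,B)])
cv2.imwrite('pics/crop1.png',im)
for n,s in(('scene',a),('side',b)):
    P=cloud(s);h=cv2.cvtColor(s['image'],cv2.COLOR_RGB2HSV)
    for nm,m in(('orange',(h[...,0]<14)&(h[...,1]>150)&(h[...,2]>100)),):
        m=m&(P[...,2]>.1)&(P[...,2]<.2)&(P[...,0]<.8)&(P[...,0]>.2)
        print(n,nm,m.sum(),P[m].mean(0).round(3),P[m].min(0).round(3),P[m].max(0).round(3))
    print(n,'black/top', end=' ')
    m=(P[...,2]>.166)&(P[...,2]<.18)&(h[...,2]<70)&(P[...,0]>.25)&(P[...,0]<.7)&(P[...,1]<0)&(P[...,1]>-.4)
    v,u=np.nonzero(m);print(m.sum(),P[m].mean(0).round(3),np.median(P[m],0).round(4),u.min(),u.max(),v.min(),v.max())
E
```

```text
scene orange 73 [ 0.459 -0.223  0.157] [ 0.449 -0.234  0.13 ] [ 0.487 -0.176  0.173]
scene black/top 214 [ 0.462 -0.206  0.172] [ 0.4609 -0.206   0.1728] 254 272 173 187
side orange 94 [ 0.462 -0.227  0.153] [ 0.451 -0.233  0.129] [ 0.477 -0.219  0.167]
side black/top 199 [ 0.469 -0.21   0.172] [ 0.4664 -0.209   0.172 ] 266 333 157 173
```

View pics/crop1.png

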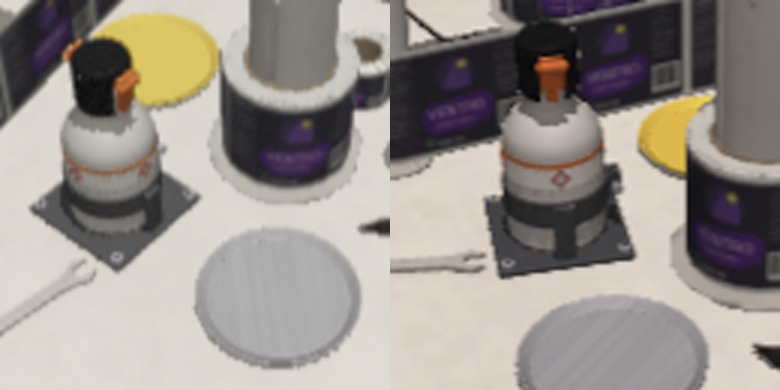

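The crop confirms the plain grey steel dish at scene (323,258). The orange tabs are at scene (272.5,190) and (253.5,177). Next I work out positions and any obstacles.

```bash
python3 - <<'E'
from h import *
import pickle
a=pickle.load(open('scene.pkl','rb'));b=pickle.load(open('side.pkl','rb'))
print('tabs',atz(a,272.5,188.5,.162),atz(a,253.5,176.5,.162))
print('captop',atz(a,264,178.5,.172),'side',atz(b,(546/3+225)-130,150+30/3,.172))
print('dish rim pts z9mm', atz(a,295.5,259,.009),atz(a,350,259,.009),atz(a,322,236,.009),atz(a,322,282,.009))
for n,s in(('scene',a),('side',b)):
    P=cloud(s);ok=(s['depth']>0)
    m=ok&(abs(P[...,2]-.003)<.02)
    for z0 in(.2,.24,.28,.34,.4):
        m=ok&(P[...,2]>z0)&(P[...,2]<z0+.06)&(np.hypot(P[...,0]-.463,P[...,1]+.205)<.3)
        Q=np.unique(np.round(P[m][:,:2]/.03).astype(int),axis=0)*3
        print(n,z0,m.sum(),[tuple(map(int,q)) for q in Q])
    m=ok&(abs(P[...,0]-.46)<.45)&(P[...,2]>.004)&(P[...,2]<.02)&(P[...,1]<-.2)
    h=cv2.cvtColor(s['image'],cv2.COLOR_RGB2HSV)
E
```

```text
tabs [ 0.45581614 -0.23256175  0.162     ] [ 0.47109941 -0.17485954  0.162     ]
captop [ 0.46656278 -0.20570427  0.172     ] side [ 0.47114929 -0.1990378   0.172     ]
dish rim pts z9mm [ 0.40681604 -0.3115047   0.009     ] [ 0.46245869 -0.42670419  0.009     ] [ 0.49676435 -0.33939586  0.009     ] [ 0.37721571 -0.39260178  0.009     ]
scene 0.2 1973 [(36, -6), (36, -3), (39, -6), (39, -3), (42, -6), (42, -3), (48, 0), (51, 0), (54, -33), (54, -30), (57, -33), (57, -30), (57, -27), (60, -33), (60, -30), (60, -27), (60, 0), (63, -33), (63, -30)]
scene 0.24 1263 [(36, -6), (36, -3), (39, -6), (39, -3), (42, -6), (42, -3), (48, 0), (51, 0), (54, -30), (57, -33), (57, -30), (57, -27), (60, -33), (60, -30), (60, -27), (60, 0), (63, -33), (63, -30)]
scene 0.28 1059 [(45, -3), (45, 0), (45, 3), (48, -3), (48, 0), (48, 3), (51, -3), (51, 0), (54, -3), (57, -3), (60, -3), (60, 0), (63, -3), (63, 0), (63, 3)]
scene 0.34 1621 [(45, -3), (45, 0), (45, 3), (48, -3), (48, 0), (48, 3), (51, -3), (51, 0), (51, 3), (54, -3), (54, 0), (54, 3), (57, -3), (60, -3), (60, 0), (60, 3), (63, -3), (63, 0), 
[... 332 characters left out ...]
6, -6), (36, -3), (39, -6), (39, -3), (42, -6), (42, -3), (48, 0), (51, 0), (54, -33), (54, -30), (57, -33), (57, -30), (57, -27), (60, -33), (60, -30), (60, -27), (60, 0), (63, -33), (63, -30), (63, -27), (63, 0)]
side 0.28 1114 [(45, -3), (45, 0), (45, 3), (48, -3), (48, 0), (48, 3), (51, -3), (51, 0), (51, 3), (54, -3), (54, 0), (54, 3), (57, -3), (57, 0), (57, 3), (60, -3), (60, 0), (60, 3), (63, -3), (63, 0)]
side 0.34 1200 [(45, -3), (45, 0), (45, 3), (48, -3), (48, 0), (48, 3), (51, -3), (51, 0), (51, 3), (54, -3), (54, 0), (57, -3), (57, 0), (57, 3), (60, -3), (60, 0), (60, 3), (63, -3), (63, 0), (63, 3)]
side 0.4 920 [(51, -3), (51, 0), (51, 3), (54, -3), (57, -3), (57, 0), (60, 0)]
```

move_arm:
  deltas: [0,0,0.14,0,0,-4.5,-1,0,0,0.28,-1,0,-9,-1,0,0,0.42,-4,-1.5,-9,-1,0,0,0.56,-8,-3,-9,-1,0,0,0.7,-12,-5,-9,-1,0,0,0.84,-16,-7,-9,-1,0,0,0.98,-19,-8,-9,-1,0,0,1.12,-20.4,-8.7,-9,-1]

```text
time: 0.95
tool_pos: [0.4617, -0.2064, 0.2668]
ee_rot: [-3.141, 0.001, 0.442]
wrist_force: [0.5, 0.2, 0.3]
width: 0.0941
finger_force: 0.0
```

move_arm:
  deltas: [0,0,0.14,0,0,0,-1,0,0,0.28,0,0,0,-1,0,0,0.42,0,0,0,-1,0,0,0.56,0,0,0,-1,0,0,0.71,0,0,0,-1,0,0,0.71,0,0,0,-1,0,0,0.71,0,0,0,-1]

```text
time: 1.65
tool_pos: [0.4629, -0.2039, 0.267]
ee_rot: [-3.141, 0.0, -0.256]
wrist_force: [0.1, 0.4, -0.2]
width: 0.0939
finger_force: 0.0
```

```bash
python3 - <<'E'
from h import *
s=snap('wrist');store(s,'w1.pkl');save(s,'w1.png');o=s['obs'];print(o['time'],o['tool_pos'],o['ee_rot'],o['joint_positions'])
P=cloud(s);h=cv2.cvtColor(s['image'],cv2.COLOR_RGB2HSV)
m=(abs(P[...,2]-.172)<.006)&(np.hypot(P[...,0]-.463,P[...,1]+.205)<.035)
q=P[m];print(m.sum(),q.mean(0),q.min(0),q.max(0))
m=(h[...,0]<14)&(h[...,1]>150)&(h[...,2]>80)&(P[...,2]>.145)&(P[...,2]<.18)
n,l,st,c=cv2.connectedComponentsWithStats(m.astype('uint8'))
for i in range(1,n):
    if st[i,4]>30:print(st[i],c[i],P[l==i].mean(0))
E
```

```text
1.65 [ 0.46290787 -0.20393713  0.26701256] [-3.14139149e+00  4.44136431e-04 -2.56050361e-01] [-5.27157463e-01 -1.13025676e-02  1.29632787e+00  7.80485340e-05
  1.85704914e+00  1.29971129e+00]
2019 [ 0.46941321 -0.20079852  0.17168324] [ 0.44598486 -0.22862615  0.16601395] [ 0.49073323 -0.17198761  0.17491296]
```

View pics/w1.png

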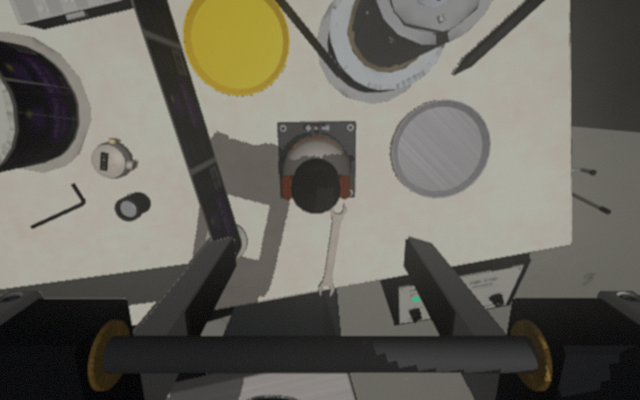

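The wrist view shows the cap top at (317,185), dark orange tabs at about (287,187) and (346,188), and the dish at (440,148). I enlarge it to measure.

```bash
python3 - <<'E'
from h import *
import pickle
s=pickle.load(open('w1.pkl','rb'));s['image']=cv2.convertScaleAbs(s['image'],alpha=1.8);save(s,'w1c.png',(262,115,372,220),5)
h=cv2.cvtColor(s['image'],cv2.COLOR_RGB2HSV)
m=(h[...,0]<14)&(h[...,1]>140)&(h[...,2]>60)
m[:165]=0;m[220:]=0;m[:,:262]=0;m[:,372:]=0
n,l,st,c=cv2.connectedComponentsWithStats(m.astype('uint8'))
for i in range(1,n):
    if st[i,4]>10:print(st[i],c[i],atz(s,*c[i],.160))
E
```

```text
[283 177   8  21 104] [286.32692308 186.22115385] [ 0.47619148 -0.17469106  0.16      ]
```

View pics/w1c.png

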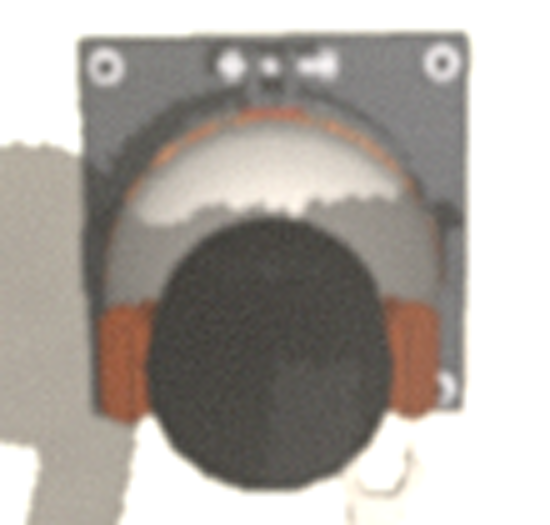

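```bash
python3 - <<'E'
from h import *
import pickle
s=pickle.load(open('w1.pkl','rb'))
f=lambda x,y:(262+x/5-.4,115+y/5-.4)
L=atz(s,*f(98,362),.161);Q=atz(s,*f(440,359),.161);print(L,Q,np.linalg.norm(L-Q),(L+Q)/2,'yaw',np.arctan2(*(L-Q)[1::-1])*1)
tl=[atz(s,*f(*p),.172) for p in((148,355),(392,355),(272,218),(272,490))]
print('top',(tl[0]+tl[1])/2,(tl[2]+tl[3])/2,np.linalg.norm(tl[0]-tl[1]),np.linalg.norm(tl[2]-tl[3]))
d=[atz(s,*p,.009) for p in((390,148),(490,147),(440,100),(440,197))];print('dish',(d[0]+d[1])/2,(d[2]+d[3])/2,np.linalg.norm(d[0]-d[1]),np.linalg.norm(d[2]-d[3]))
c=(L+Q)/2;c[2]=.140
o=s['obs'];M=R.from_euler('xyz',o['ee_rot']).as_matrix();print('shift cm',M.T@(c-o['tool_pos'])*100)
E
```

```text
[ 0.47688466 -0.17007007  0.161     ] [ 0.46146694 -0.23117102  0.161     ] 0.06301613091344577 [ 0.4691758  -0.20062055  0.161     ] yaw 1.323624021362535
top [ 0.47259328 -0.2018559   0.172     ] [ 0.47215339 -0.20210767  0.172     ] 0.04333851496177993 0.049572958335897546
dish [ 0.44442715 -0.36309959  0.009     ] [ 0.44069213 -0.36252101  0.009     ] 0.1324554310987978 0.12898143173738866
shift cm [ 0.5280028  -0.47703317 12.70111931]
```

move_arm:
  deltas: [0,0,-0.01,0.2,-0.2,2.5,-1,0,0,-0.01,0.5,-0.45,5,-1,0,0,-0.01,0.5,-0.45,6.5,-1,0,0,-0.01,0.5,-0.45,6.5,-1,0,0,-0.01,0.5,-0.45,6.5,-1]

```text
time: 2.2
tool_pos: [0.469, -0.2011, 0.2028]
ee_rot: [3.141, -0.0, -0.249]
wrist_force: [0.1, -0.3, 1.1]
width: 0.0938
finger_force: 0.0
```

```bash
python3 - <<'E'
from h import *
s=snap('wrist');store(s,'w2.pkl');o=s['obs'];print(o['tool_pos'],o['ee_rot'])
s['image']=cv2.convertScaleAbs(s['image'],alpha=1.8);save(s,'w2c.png',(240,170,400,300),5)
E
```

```text
[ 0.46902203 -0.20106017  0.20277064] [ 3.14143172e+00 -3.28196111e-04 -2.48663070e-01]
```

View pics/w2c.png

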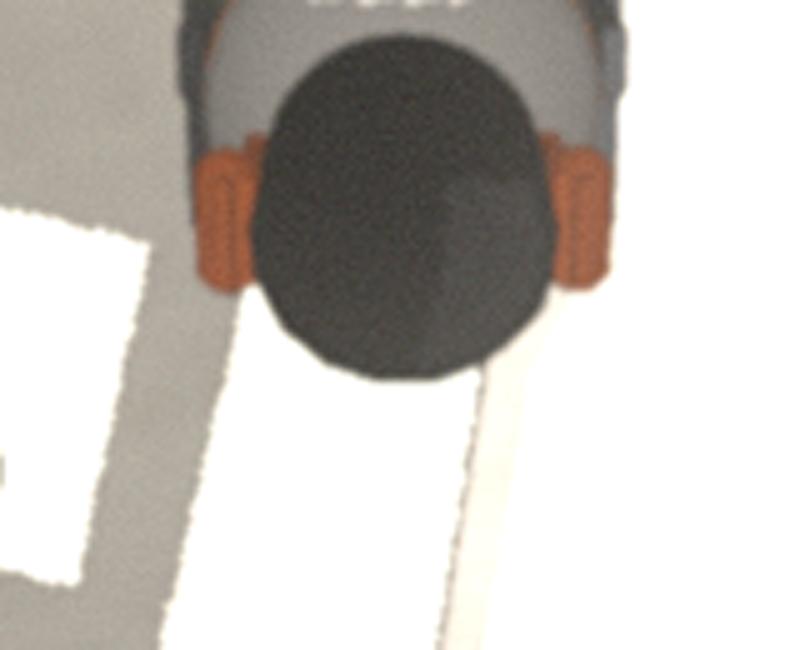

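The tabs' outer edges are at crop x 196 and 611, with rows centred at about 220. The yaw is aligned.

```bash
python3 - <<'E'
from h import *
import pickle
s=pickle.load(open('w2.pkl','rb'))
f=lambda x,y:(240+x/5-.4,170+y/5-.4)
L=atz(s,*f(196,222),.161);Q=atz(s,*f(611,220),.161);c=(L+Q)/2
print(L,Q,np.linalg.norm(L-Q),c,np.arctan2(*(L-Q)[1::-1])-np.pi/2)
c[2]=.140;o=s['obs'];M=R.from_euler('xyz',o['ee_rot']).as_matrix();print('shift cm',M.T@(c-o['tool_pos'])*100)
E
```

```text
[ 0.4763264 -0.1704805  0.161    ] [ 0.46132582 -0.23078331  0.161     ] 0.062140538107263256 [ 0.46882611 -0.2006319   0.161     ] -0.24380575930982484
shift cm [-0.03158884 -0.0376976   6.27704828]
```

move_arm:
  deltas: [0,0,0,0,-0.03,2.5,-1,0,0,0,0,-0.03,4.5,-1,0,0,0,0,-0.03,5.8,-1,0,0,0,0,-0.03,6.25,-1,0,0,0,0,-0.03,6.25,-1,0,0,0,0,-0.03,6.25,0]

```text
time: 2.85
tool_pos: [0.4698, -0.2011, 0.1411]
ee_rot: [3.141, -0.002, -0.249]
wrist_force: [0.1, 0.6, -0.6]
width: 0.0886
finger_force: 0.0
```

move_arm:
  deltas: [0,0,0,0,0,0,1,0,0,0,0,0,0,1,0,0,0,0,0,0,1,0,0,0,0,0,0,1,0,0,0,0,0,0,1,0,0,0,0,0,0,1,0,0,0,0,0,0,1,0,0,0,0,0,0,1]

```text
time: 3.65
tool_pos: [0.4689, -0.2015, 0.1398]
ee_rot: [3.14, -0.0, -0.25]
wrist_force: [-0.6, -4.4, -0.4]
width: 0.043
finger_force: 29.9
```

```bash
cat > st.py <<'E'
from h import *
o=robot.get_obs()
for k in('time','tool_pos','ee_rot','wrist_force','wrist_torque','width','finger_force'):print(k,np.round(o[k],4))
E
python3 st.py
```

```text
time 3.65
tool_pos [ 0.4689 -0.2015  0.1398]
ee_rot [ 3.140e+00 -2.000e-04 -2.498e-01]
wrist_force [-0.5969 -4.3658 -0.4423]
wrist_torque [-0.6017  0.2174  0.0059]
width 0.043
finger_force 29.8876
```

Width is 43 mm where 54 was expected, so I look before turning.

```bash
python3 - <<'E'
from h import *
a=snap('wrist');b=snap('side');store(a,'w3.pkl')
A=cv2.convertScaleAbs(a['image'],alpha=1.8)[170:300,240:400,::-1];B=cv2.convertScaleAbs(b['image'],alpha=1.5)[100:230,225:345,::-1]
cv2.imwrite('pics/g1.png',np.hstack([cv2.resize(A,(443,360),interpolation=2),cv2.resize(B,(332,360),interpolation=2)]))
E
```

```text
(no output)
```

View pics/g1.png

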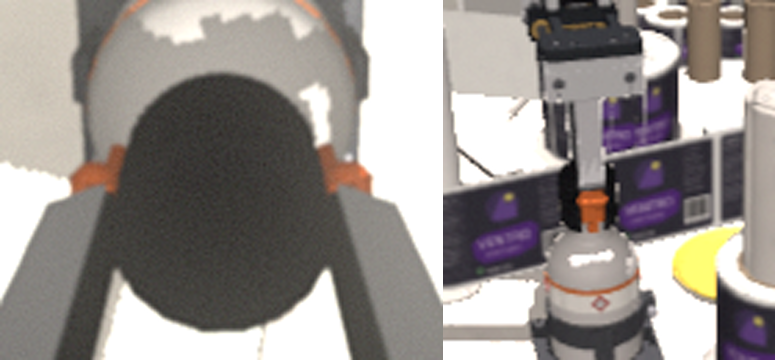

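```bash
python3 - <<'E'
from h import *
import pickle
s=pickle.load(open('w3.pkl','rb'));T=s['T_tool_cam'];Ti=np.linalg.inv(T);f=200/np.tan(np.radians(s['fov_y']/2))
for p in((0,0,0),(0,.0215,0),(0,.0215,-.019),(.008,.0215,0),(0,-.0215,0),(0,.0315,-.019),(0,.0315,-.04)):
    c=Ti@np.r_[p,1];u=s['cx']+f*c[0]/-c[2];v=s['cy']-f*c[1]/-c[2];print(p,'px',u.round(1),v.round(1),'crop',((u-240)*2.77).round(),((v-170)*2.77).round())
o=s['obs'];M=R.from_euler('xyz',o['ee_rot']).as_matrix();Pt=(cloud(s)-o['tool_pos'])@M
for cx,cy in((60,260),(90,215),(80,195),(105,230),(360,215),(355,240),(390,215),(95,180),(350,180),(120,260),(220,200)):
    u,v=int(240+cx/2.77),int(170+cy/2.77);print((cx,cy),s['image'][v,u],Pt[v,u].round(4))
E
```

```text
(0, 0, 0) px 321.0 233.5 crop 224.0 176.0
(0, 0.0215, 0) px 354.9 233.5 crop 318.0 176.0
(0, 0.0215, -0.019) px 358.1 245.3 crop 327.0 208.0
(0.008, 0.0215, 0) px 355.3 221.5 crop 319.0 143.0
(0, -0.0215, 0) px 287.1 233.5 crop 130.0 176.0
(0, 0.0315, -0.019) px 375.3 245.3 crop 375.0 208.0
(0, 0.0315, -0.04) px 381.5 261.0 crop 392.0 252.0
(60, 260) [74 72 71] [ 0.0091 -0.0277 -0.0611]
(90, 215) [76 73 73] [ 0.0094 -0.025  -0.0436]
(80, 195) [77 71 70] [ 0.0092 -0.0284 -0.0335]
(105, 230) [37 35 33] [ 0.0063 -0.0225 -0.0439]
(360, 215) [78 77 74] [ 0.009   0.0243 -0.0426]
(355, 240) [74 72 69] [ 0.0089  0.0224 -0.0531]
(390, 215) [80 78 75] [ 0.0092  0.0298 -0.0429]
(95, 180) [103  57  37] [ 0.0084 -0.0266 -0.0225]
(350, 180) [107  65  47] [ 0.0084  0.0253 -0.0228]
(120, 260) [37 37 34] [-0.0051 -0.021  -0.0317]
(220, 200) [35 34 31] [ 0.0081 -0.0012 -0.0338]
```

```bash
python3 - <<'E'
from h import *
import pickle
s=pickle.load(open('w3.pkl','rb'));b=snap('side');store(b,'s3.pkl')
o=b['obs'];M=R.from_euler('xyz',o['ee_rot']).as_matrix()
np.set_printoptions(linewidth=150)
for n,c in(('wrist',s),('side',b)):
    P=(cloud(c)-o['tool_pos'])@M;h=cv2.cvtColor(c['image'],cv2.COLOR_RGB2HSV)
    ok=(np.abs(P[...,0])<.04)&(np.abs(P[...,1])<.06)&(P[...,2]<.02)&(P[...,2]>-.09)
    m=ok&(h[...,0]<14)&(h[...,1]>120)
    for sg in(-1,1):
        q=P[m&(P[...,1]*sg>0)]
        if len(q)>3:print(n,'orange',sg,len(q),np.percentile(q,[3,50,97],axis=0).round(4).tolist())
    g=ok&(h[...,1]<45)&(h[...,2]>55)&(h[...,2]<110 if n=='wrist' else h[...,2]<190)
    for sg in(-1,1):
        q=P[g&(P[...,1]*sg>.018)&(abs(P[...,0])<.013)&(P[...,2]<.012)];
        if len(q)>3:print(n,'grey',sg,len(q),np.percentile(q,[3,50,97],axis=0).round(4).tolist())
# column scan on side: project grasp tip
T=np.linalg.inv(cam(b));f=200/np.tan(np.radians(b['fov_y']/2))
for p in((0,.03,0),(0,.03,-.019),(0,.03,-.03)):
    w=M@np.array(p)+o['tool_pos'];c=T@np.r_[w,1];u,v=b['cx']-f*c[0]/c[2],b['cy']+f*c[1]/c[2];print(p,u,v)
    if p[2]==0:
        for r in range(int(v)-30,int(v)+16,2):print(r,b['image'][r,int(u)],((cloud(b)[r,int(u)]-o['tool_pos'])@M).round(4))
E
```

```text
wrist orange -1 155 [[0.0065, -0.0308, -0.0243], [0.0079, -0.0254, -0.0213], [0.0102, -0.0227, -0.0033]]
wrist orange 1 138 [[0.0067, 0.0211, -0.0243], [0.0083, 0.0238, -0.0216], [0.0105, 0.0288, -0.005]]
wrist grey -1 1427 [[-0.0074, -0.0337, -0.089], [0.0091, -0.0283, -0.0685], [0.0097, -0.0224, -0.0339]]
wrist grey 1 1452 [[-0.0062, 0.0205, -0.0891], [0.0091, 0.0265, -0.0688], [0.0096, 0.0319, -0.0335]]
side orange 1 134 [[-0.0104, 0.0183, -0.0272], [-0.0, 0.026, -0.0138], [0.0106, 0.0322, 0.008]]
side grey -1 42 [[-0.0106, -0.0324, -0.0784], [-0.009, -0.023, -0.055], [-0.0075, -0.0196, -0.0324]]
side grey 1 237 [[-0.0097, 0.0255, -0.0884], [-0.0009, 0.033, -0.0619], [0.0078, 0.0359, -0.0307]]
(0, 0.03, 0) 279.3117562162913 180.53855373991564
150 [108 103 104] [ 0.0028  0.0332 -0.0728]
152 [108 104 104] [ 0.0023  0.0357 -0.0695]
154 [109 105 104] [ 0.0024  0.0329 -0.0637]
156 [108 104 104] [ 0.0021  0.0327 -0.0591]
158 [116 112 111] [ 0.0019  0.0327 -0.0545]
160 [122 117 117] [ 0.0016  0.033  -0.0501]
162 [121 117 117] [ 0.0013  0.0336 -0.0458]
164 [122 118 117] [ 0.0012  0.0326 -0.0406]
166 [90 87 87] [ 0.0008  0.0336 -0.0365]
168 [50 38 34] [ 0.0028  0.0145 -0.0217]
170 [115  56  28] [ 0.001   0.0278 -0.0241]
172 [161  81  42] [ 0.0003  0.0315 -0.0213]
174 [102  50  25] [ 0.0005  0.0272 -0.0143]
176 [114  56  27] [ 0.0004  0.0256 -0.0086]
178 [115  56  28] [ 0.0001  0.0264 -0.0042]
180 [108  53  25] [0.0004 0.0218 0.0033]
182 [115  58  29] [0.0001 0.0221 0.008 ]
184 [113 100  93] [0.0006 0.015  0.0171]
186 [114 109 105] [0.0004 0.0146 0.0223]
188 [122 116 112] [0.0002 0.0139 0.0277]
190 [118 112 108] [-0.0007  0.0193  0.0295]
192 [200 190 184] [-0.0017  0.0258  0.0306]
194 [147 139 135] [-0.002   0.0257  0.0357]
(0, 0.03, -0.019) 278.82650694586147 172.66938261617238
(0, 0.03, -0.03) 278.5409078860013 168.03789110907692
```

```bash
python3 - <<'E'
from h import *
import pickle
for n in('w1','w2','wrist','scene','side'):
    s=pickle.load(open(n+'.pkl','rb'));o=s['obs'];M=R.from_euler('xyz',o['ee_rot']).as_matrix();P=(cloud(s)-o['tool_pos'])@M
    m=(s['depth']>0)&(abs(P[...,0])<.02)&(abs(abs(P[...,1])-.053)<.02)&(P[...,2]<.02)&(P[...,2]>-.1)
    q=P[m];
    if len(q)<9: print(n,len(q));continue
    print(n,len(q),np.histogram(q[:,2],bins=np.arange(-.1,.021,.01))[0],q[q[:,2].argsort()][-8:].round(3).tolist())
E
```

```text
w1 7975 [1884 1555 1262 1029  881  732  553   79    0    0    0    0] [[0.004, 0.046, -0.028], [0.007, -0.049, -0.028], [-0.003, 0.046, -0.028], [-0.001, 0.046, -0.028], [0.007, 0.047, -0.028], [0.006, -0.048, -0.028], [0.007, -0.048, -0.027], [0.008, -0.05, -0.027]]
w2 7965 [1884 1549 1262 1044  856  743  554   73    0    0    0    0] [[-0.003, 0.046, -0.028], [0.008, 0.047, -0.028], [-0.001, 0.046, -0.028], [0.006, 0.046, -0.028], [0.007, -0.049, -0.028], [-0.003, -0.048, -0.028], [0.008, -0.05, -0.027], [0.007, -0.049, -0.027]]
wrist 7967 [1879 1542 1264 1037  870  739  562   74    0    0    0    0] [[0.008, -0.047, -0.028], [0.01, -0.049, -0.028], [0.006, 0.047, -0.028], [0.007, -0.047, -0.028], [0.009, -0.048, -0.028], [-0.001, -0.047, -0.028], [-0.002, 0.047, -0.028], [0.0, 0.047, -0.027]]
scene 461 [77 75 67 67 69 66 36  4  0  0  0  0] [[0.0, 0.046, -0.031], [-0.009, 0.046, -0.031], [-0.011, 0.048, -0.031], [0.004, 0.046, -0.03], [-0.005, 0.047, -0.03], [-0.011, -0.051, -0.029], [-0.002, 0.047, -0.029], [0.008, 0.047, -0.029]]
side 382 [59 52 59 54 58 54 42  4  0  0  0  0] [[-0.008, 0.049, -0.031], [-0.009, -0.05, -0.031], [-0.008, -0.052, -0.031], [0.003, 0.046, -0.03], [-0.005, 0.048, -0.03], [-0.003, 0.046, -0.03], [-0.006, 0.047, -0.028], [-0.007, 0.049, -0.028]]
```

The cameras show the real finger tips about 30 mm short of the reported TCP: all three put them at tool z ≈ -0.030. That means I gripped the cap's top rim, above the tabs. I'll open, go 29 mm lower and grip again.

move_arm:
  deltas: [0,0,0,0,0,0,-1,0,0,0,0,0,0,-1,0,0,0,0,0,0,-1,0,0,0,0,0,0,-1,0,0,0,0,0,0,-1,0,0,0,0,0,0,-1]

```text
time: 4.4
tool_pos: [0.4691, -0.2004, 0.1398]
ee_rot: [-3.141, -0.0, -0.249]
wrist_force: [0.7, 0.0, -0.2]
width: 0.0878
finger_force: 0.0
```

move_arm:
  deltas: [0,0,0,0,0,1,-1,0,0,0,0,0,2,-1,0,0,0,0,0,2.9,-1,0,0,0,0,0,2.9,-1,0,0,0,0,0,2.9,-1]

```text
time: 4.9
tool_pos: [0.4688, -0.2005, 0.1101]
ee_rot: [-3.141, 0.001, -0.249]
wrist_force: [0.6, -0.9, -0.9]
width: 0.0937
finger_force: 0.0
```

move_arm:
  deltas: [0,0,0,0,0,0,1,0,0,0,0,0,0,1,0,0,0,0,0,0,1,0,0,0,0,0,0,1,0,0,0,0,0,0,1,0,0,0,0,0,0,1,0,0,0,0,0,0,1,0,0,0,0,0,0,1]

```text
time: 5.7
tool_pos: [0.4692, -0.2016, 0.1131]
ee_rot: [3.14, -0.002, -0.25]
wrist_force: [-2.7, -0.6, 8.0]
width: 0.0515
finger_force: 30.0
```

```bash
python3 st.py;  python3 - <<'E'
from h import *
a=snap('wrist');b=snap('side')
A=cv2.convertScaleAbs(a['image'],alpha=1.8)[170:300,240:400,::-1];B=cv2.convertScaleAbs(b['image'],alpha=1.5)[100:230,225:345,::-1]
cv2.imwrite('pics/g2.png',np.hstack([cv2.resize(A,(443,360),interpolation=2),cv2.resize(B,(332,360),interpolation=2)]))
E
```

```text
time 5.7
tool_pos [ 0.4692 -0.2016  0.1131]
ee_rot [ 3.1396e+00 -2.1000e-03 -2.4950e-01]
wrist_force [-2.6686 -0.611   7.9547]
wrist_torque [ 0.0202  0.6202 -0.0263]
width 0.0515
finger_force 30.0015
```

View pics/g2.png

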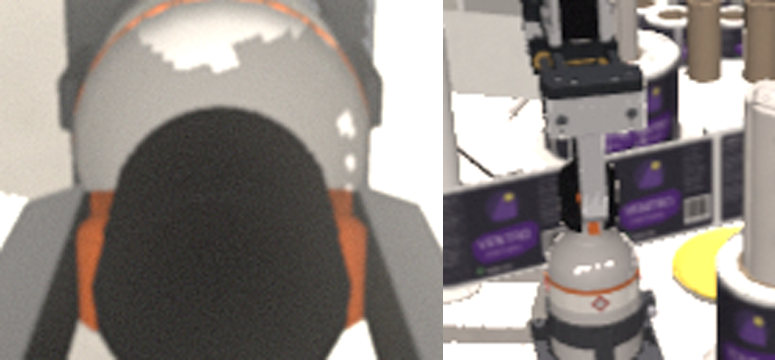

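The grip is now on the tabs: both fingers cover the orange pads, and the 51.5 mm reading carries the same 2.5–3 mm under-reading as on the 46 mm cap body, so the tabs are fully in. I begin the turn.

move_arm:
  deltas: [0,0,-0.05,0,0,-0.15,1,0,0,-0.1,0,0,-0.15,1,0,0,-0.15,0,0,-0.15,1,0,0,-0.2,0,0,-0.15,1,0,0,-0.2,0,0,-0.15,1]

```text
time: 6.3
tool_pos: [0.4694, -0.2011, 0.1133]
ee_rot: [3.141, -0.001, -0.049]
wrist_force: [-0.4, -0.8, 3.3]
width: 0.0518
finger_force: 30.0
```

```bash
python3 st.py
```

```text
time 6.3
tool_pos [ 0.4694 -0.2011  0.1133]
ee_rot [ 3.1405e+00 -1.3000e-03 -4.9400e-02]
wrist_force [-0.37   -0.7845  3.2736]
wrist_torque [-0.033   0.3176 -0.0018]
width 0.0518
finger_force 30.0003
```

move_arm:
  deltas: [0,0,-0.05,0,0,0,1,0,0,-0.1,0,0,0,1,0,0,-0.15,0,0,0,1,0,0,-0.2,0,0,0,1,0,0,-0.25,0,0,0,1]

```text
time: 6.8
tool_pos: [0.4694, -0.2009, 0.1136]
ee_rot: [3.14, -0.001, 0.201]
wrist_force: [-1.2, -0.6, 6.5]
width: 0.0516
finger_force: 30.0
```

```bash
python3 st.py
```

```text
time 6.8
tool_pos [ 0.4694 -0.2009  0.1136]
ee_rot [ 3.1404e+00 -1.1000e-03  2.0140e-01]
wrist_force [-1.162  -0.6321  6.5194]
wrist_torque [ 0.0762  0.3006 -0.0922]
width 0.0516
finger_force 30.0016
```

move_arm:
  deltas: [0,0,-0.03,0,0,0,1,0,0,-0.06,0,0,0,1,0,0,-0.06,0,0,0,1]

```text
time: 7.1
tool_pos: [0.4695, -0.201, 0.1138]
ee_rot: [3.14, -0.001, 0.26]
wrist_force: [-0.6, 0.4, 4.6]
width: 0.0517
finger_force: 30.0
```

```bash
cat > t.py <<'E'
from bench import robot
o=robot.get_obs();print('t',round(o['time'],2),'yaw',round(o['ee_rot'][2],4),'turned',round(o['ee_rot'][2]+.2493,3),'Tz',round(o['wrist_torque'][2],3),'F',o['wrist_force'].round(1),'z',round(o['tool_pos'][2],4))
E
python3 t.py
```

```text
t 7.1 yaw 0.26 turned 0.509 Tz 0.036 F [-0.6  0.4  4.6] z 0.1138
```

move_arm:
  deltas: [0,0,-0.03,0,0,0,1,0,0,-0.03,0,0,0,1]

```text
time: 7.3
tool_pos: [0.4695, -0.201, 0.1138]
ee_rot: [3.14, -0.001, 0.29]
wrist_force: [-0.6, 0.2, 4.8]
width: 0.0517
finger_force: 30.0
```

```bash
python3 t.py
```

```text
t 7.3 yaw 0.2901 turned 0.539 Tz -0.023 F [-0.6  0.2  4.8] z 0.1138
```

move_arm:
  deltas: [0,0,-0.03,0,0,0,1,0,0,-0.03,0,0,0,1]

```text
time: 7.5
tool_pos: [0.4695, -0.201, 0.1138]
ee_rot: [3.14, -0.001, 0.32]
wrist_force: [-0.5, -0.1, 5.6]
width: 0.0519
finger_force: 30.0
```

```bash
python3 t.py
```

```text
t 7.5 yaw 0.32 turned 0.569 Tz 0.042 F [-0.5 -0.1  5.6] z 0.1138
```

move_arm:
  deltas: [0,0,-0.03,0,0,0,1,0,0,-0.03,0,0,0,1]

```text
time: 7.7
tool_pos: [0.4695, -0.201, 0.1138]
ee_rot: [3.14, -0.001, 0.35]
wrist_force: [-0.6, 0.0, 5.9]
width: 0.0513
finger_force: 30.0
```

```bash
python3 t.py
```

```text
t 7.7 yaw 0.35 turned 0.599 Tz 0.002 F [-0.6  0.   5.9] z 0.1138
```

move_arm:
  deltas: [0,0,-0.03,0,0,0,1,0,0,-0.03,0,0,0,1]

```text
time: 7.9
tool_pos: [0.4695, -0.201, 0.1139]
ee_rot: [3.14, -0.001, 0.38]
wrist_force: [-1.0, 0.3, 5.6]
width: 0.0516
finger_force: 30.0
```

```bash
python3 t.py
```

```text
t 7.9 yaw 0.3801 turned 0.629 Tz 0.083 F [-1.   0.3  5.6] z 0.1139
```

move_arm:
  deltas: [0,0,-0.03,0,0,0,1,0,0,-0.03,0,0,0,1]

```text
time: 8.1
tool_pos: [0.4695, -0.201, 0.1139]
ee_rot: [3.14, -0.001, 0.41]
wrist_force: [-1.4, 0.0, 6.6]
width: 0.0518
finger_force: 30.0
```

```bash
python3 t.py; python3 - <<'E'
from h import *
s=snap('wrist');save(s,'w4.png',(240,170,400,300),3);o=s['obs'];M=R.from_euler('xyz',o['ee_rot']).as_matrix();P=(cloud(s)-o['tool_pos'])@M;h=cv2.cvtColor(s['image'],cv2.COLOR_RGB2HSV)
m=(h[...,0]<14)&(h[...,1]>120)&(np.abs(P[...,0])<.03)&(np.abs(P[...,1])<.045)&(P[...,2]<-.02)
for g in(-1,1):
    q=P[m&(P[...,1]*g>0)];print(len(q),np.percentile(q,[3,50,97],axis=0).round(4).tolist() if len(q) else '')
E
```

```text
t 8.1 yaw 0.4101 turned 0.659 Tz 0.017 F [-1.4  0.   6.6] z 0.1139
325 [[-0.0075, -0.0266, -0.0557], [0.0061, -0.0246, -0.05], [0.0107, -0.0218, -0.0308]]
324 [[-0.0069, 0.02, -0.0555], [0.0067, 0.0226, -0.0499], [0.0109, 0.0246, -0.0306]]
```

The tabs remain symmetric in the fingers, so the cap is turning with them. I carry on.

move_arm:
  deltas: [0,0,-0.03,0,0,0,1,0,0,-0.03,0,0,0,1]

```text
time: 8.35
tool_pos: [0.4695, -0.2009, 0.1138]
ee_rot: [3.14, -0.001, 0.44]
wrist_force: [-0.9, 1.0, 6.3]
width: 0.0517
finger_force: 30.0
```

```bash
python3 t.py
```

```text
t 8.35 yaw 0.4398 turned 0.689 Tz -0.08 F [-0.9  1.   6.3] z 0.1138
```

move_arm:
  deltas: [0,0,-0.03,0,0,0,1,0,0,-0.03,0,0,0,1]

```text
time: 8.55
tool_pos: [0.4695, -0.2009, 0.1138]
ee_rot: [3.14, -0.001, 0.469]
wrist_force: [-1.1, 0.1, 6.1]
width: 0.0515
finger_force: 30.0
```

```bash
python3 t.py
```

```text
t 8.55 yaw 0.4692 turned 0.718 Tz -0.255 F [-1.1  0.1  6.1] z 0.1138
```

move_arm:
  deltas: [0,0,0,0,0,0,1,0,0,-0.005,0,0,0,1]

```text
time: 8.75
tool_pos: [0.4695, -0.2009, 0.1138]
ee_rot: [3.14, -0.001, 0.474]
wrist_force: [-1.3, 1.4, 5.2]
width: 0.0516
finger_force: 30.0
```

```bash
python3 t.py
```

```text
t 8.75 yaw 0.4737 turned 0.723 Tz -0.4 F [-1.3  1.4  5.2] z 0.1138
```

The torque rises steeply to -0.40, so this is the stop, at about 0.70 rad. I back off slightly and try a gentle lift.

move_arm:
  deltas: [0,0,0.04,0,0,0,1,0,0,0.04,0,0,0,1,0,0,0.04,0,0,-0.15,1,0,0,0.04,0,0,-0.3,1,0,0,0.04,0,0,-0.3,1]

```text
time: 9.25
tool_pos: [0.4693, -0.2008, 0.1152]
ee_rot: [3.141, -0.0, 0.435]
wrist_force: [0.2, -0.2, 1.9]
width: 0.0513
finger_force: 30.0
```

```bash
python3 t.py
```

```text
t 9.25 yaw 0.4354 turned 0.685 Tz -0.091 F [ 0.2 -0.2  1.9] z 0.1152
```

move_arm:
  deltas: [0,0,0,0,0,-0.25,1,0,0,0,0,0,-0.5,1,0,0,0,0,0,-0.5,1]

```text
time: 9.55
tool_pos: [0.4691, -0.2007, 0.1203]
ee_rot: [-3.142, 0.0, 0.436]
wrist_force: [0.9, -1.4, -0.8]
width: 0.0514
finger_force: 30.0
```

```bash
python3 t.py
```

```text
t 9.55 yaw 0.4357 turned 0.685 Tz 0.016 F [ 0.9 -1.4 -0.8] z 0.1203
```

It is free. I lift straight up.

move_arm:
  deltas: [0,0,0,0,0,-1.5,1,0,0,0,0,0,-3,1,0,0,0,0,0,-4.5,1,0,0,0,0,0,-6,1,0,0,0,0,0,-7,1,0,0,0,0,0,-7,1]

```text
time: 10.15
tool_pos: [0.4701, -0.2011, 0.193]
ee_rot: [3.138, -0.003, 0.436]
wrist_force: [-0.0, -0.6, -0.9]
width: 0.0518
finger_force: 30.0
```

```bash
python3 t.py; python3 - <<'E'
from h import *
b=snap('side');a=snap('scene');store(b,'s5.pkl');store(a,'a5.pkl')
A=a['image'][150:290,220:360,::-1];B=b['image'][110:300,225:415,::-1]
cv2.imwrite('pics/l1.png',np.hstack([cv2.resize(x,(400,400),interpolation=2) for x in(A,B)]))
o=robot.get_obs();M=R.from_euler('xyz',o['ee_rot']).as_matrix()
for d in((.4425,-.3635),(.436,-.368)):print('shift',M.T@(np.array([*d,0])-o['tool_pos']*[1,1,0])*100)
P=cloud(b);h=cv2.cvtColor(b['image'],cv2.COLOR_RGB2HSV)
for c in(a,b):
    P=cloud(c);m=(P[...,2]>.006)&(P[...,2]<.014)&(np.hypot(P[...,0]-.44,P[...,1]+.365)<.085);q=P[m];print(m.sum(),q.mean(0),q.min(0),q.max(0))
E
```

```text
t 10.15 yaw 0.4359 turned 0.685 Tz -0.021 F [-0.  -0.6 -0.9] z 0.193
shift [-9.28363375e+00  1.36505489e+01 -1.73486020e-03]
shift [-1.00628471e+01  1.37840649e+01 -1.81724575e-03]
481 [ 0.44560418 -0.36473607  0.00824656] [ 0.37441978 -0.43085935  0.00601118] [ 0.50567142 -0.30052071  0.01365728]
371 [ 0.44372791 -0.35217882  0.00814412] [ 0.3745457  -0.43036547  0.00600951] [ 0.50521478 -0.29833655  0.01172377]
```

View pics/l1.png

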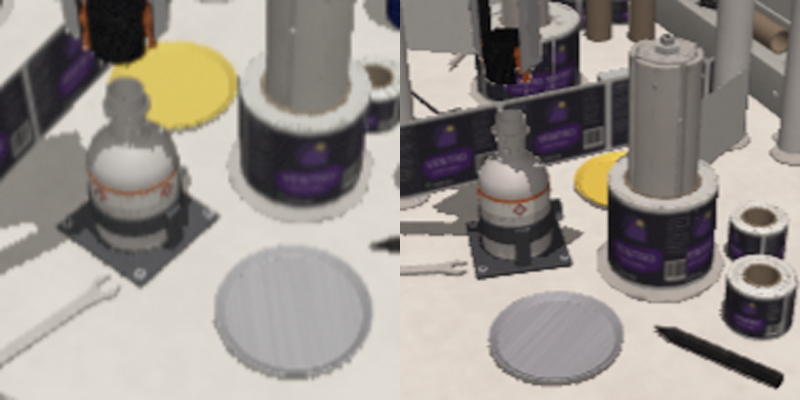

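The cap is off and the neck is bare. The dish centre measures (0.440,-0.365). I carry the cap there, turning 0.55 rad to keep clear of the mandrel.

move_arm:
  deltas: [0,0,0,-1,1.5,0,1,0,0,-0.1,-3,4.3,0,1,0,0,-0.2,-5,7.2,0,1,0,0,-0.3,-7,10.1,0,1,0,0,-0.42,-8.7,12.6,0,1,0,0,-0.55,-9.5,13.7,0,1,0,0,-0.55,-9.5,13.7,0,1,0,0,-0.55,-9.5,13.7,0,1]

```text
time: 11.05
tool_pos: [0.4405, -0.3643, 0.1892]
ee_rot: [-3.139, -0.001, 0.983]
wrist_force: [-0.6, 0.9, -1.2]
width: 0.0513
finger_force: 30.0
```

move_arm:
  deltas: [0,0,0,0,0,3,1,0,0,0,0,0,6,1,0,0,0,0,0,9,1,0,0,0,0,0,12,1,0,0,0,0,0,14.5,1,0,0,0,0,0,16.5,1,0,0,0,0,0,17.5,1,0,0,0,0,0,17.5,1]

```text
time: 11.85
tool_pos: [0.4402, -0.363, 0.0137]
ee_rot: [-3.138, -0.001, 0.986]
wrist_force: [-0.9, -0.7, -1.0]
width: 0.0516
finger_force: 30.0
```

```bash
python3 t.py; python3 - <<'E'
from h import *
b=snap('side')
cv2.imwrite('pics/p1.png',cv2.resize(b['image'][130:330,225:425,::-1],(600,600),interpolation=2))
P=cloud(b);h=cv2.cvtColor(b['image'],cv2.COLOR_RGB2HSV)
m=(h[...,0]<14)&(h[...,1]>120)&(np.hypot(P[...,0]-.44,P[...,1]+.365)<.06);print(P[m].min(0),P[m].max(0))
m=(h[...,2]<60)&(np.hypot(P[...,0]-.44,P[...,1]+.365)<.04)&(P[...,2]<.1);print(P[m].min(0),P[m].max(0))
E
```

```text
t 11.85 yaw 0.986 turned 1.235 Tz -0.015 F [-0.9 -0.7 -1. ] z 0.0137
[ 0.41357778 -0.38588926  0.00272152] [ 0.47214823 -0.3447632   0.07250201]
[ 0.41401579 -0.38811703  0.00280353] [ 0.46318134 -0.341084    0.09993936]
```

View pics/p1.png

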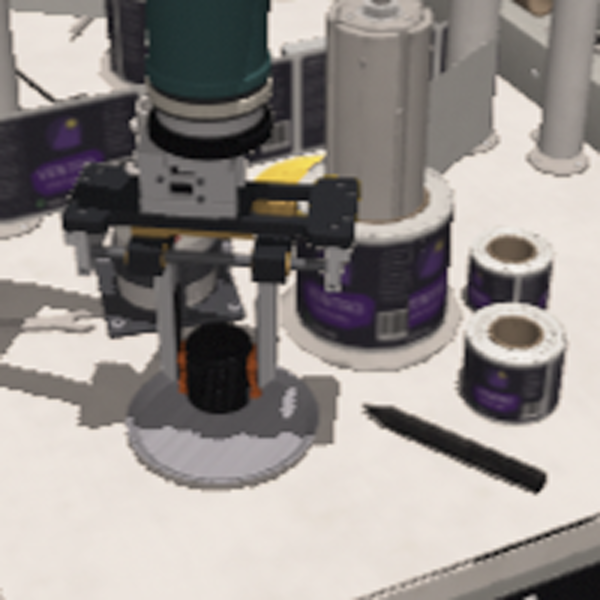

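The cap hangs over the middle of the dish, about 25 mm up and clear of everything. I lower it.

move_arm:
  deltas: [0,0,0,0,0,1,1,0,0,0,0,0,1.8,1,0,0,0,0,0,2.1,1,0,0,0,0,0,2.1,1]

```text
time: 12.3
tool_pos: [0.4404, -0.3646, -0.0064]
ee_rot: [-3.14, -0.0, 0.986]
wrist_force: [0.1, 0.1, -1.3]
width: 0.0517
finger_force: 30.0
```

```bash
python3 t.py
```

```text
t 12.3 yaw 0.9855 turned 1.235 Tz 0.005 F [ 0.1  0.1 -1.3] z -0.0064
```

move_arm:
  deltas: [0,0,0,0,0,0.1,1,0,0,0,0,0,0.2,1,0,0,0,0,0,0.3,1,0,0,0,0,0,0.4,1,0,0,0,0,0,0.4,1]

```text
time: 12.8
tool_pos: [0.4407, -0.3649, -0.0098]
ee_rot: [-3.141, -0.0, 0.986]
wrist_force: [-0.3, 0.5, -1.0]
width: 0.0512
finger_force: 30.0
```

```bash
python3 t.py
```

```text
t 12.8 yaw 0.9857 turned 1.235 Tz 0.001 F [-0.3  0.5 -1. ] z -0.0098
```

move_arm:
  deltas: [0,0,0,0,0,0.1,1,0,0,0,0,0,0.2,1,0,0,0,0,0,0.2,1]

```text
time: 13.1
tool_pos: [0.4409, -0.365, -0.0116]
ee_rot: [3.141, -0.0, 0.986]
wrist_force: [0.9, 0.3, 0.2]
width: 0.0514
finger_force: 30.0
```

```bash
python3 t.py
```

```text
t 13.1 yaw 0.9858 turned 1.235 Tz 0.031 F [0.9 0.3 0.2] z -0.0116
```

move_arm:
  deltas: [0,0,0,0,0,0.05,1,0,0,0,0,0,0.1,1,0,0,0,0,0,0.1,1]

```text
time: 13.4
tool_pos: [0.4409, -0.3651, -0.0118]
ee_rot: [3.141, 0.0, 0.986]
wrist_force: [-1.8, 1.3, 4.7]
width: 0.0519
finger_force: 30.0
```

```bash
python3 t.py
```

```text
t 13.4 yaw 0.9859 turned 1.235 Tz -0.009 F [-1.8  1.3  4.7] z -0.0118
```

The cap has touched down with about 5 N. I release it.

move_arm:
  deltas: [0,0,0,0,0,-0.05,0.3,0,0,0,0,0,-0.1,0,0,0,0,0,0,-0.1,-0.4,0,0,0,0,0,-0.1,-0.7,0,0,0,0,0,-0.1,-1,0,0,0,0,0,-0.1,-1,0,0,0,0,0,-0.1,-1,0,0,0,0,0,-0.1,-1]

```text
time: 14.2
tool_pos: [0.4408, -0.365, -0.0117]
ee_rot: [3.141, -0.0, 0.986]
wrist_force: [-0.3, 0.5, -0.5]
width: 0.0933
finger_force: 0.0
```

move_arm:
  deltas: [0,0,0,0,0,-0.5,-1,0,0,0,0,0,-2.5,-1,0,0,0,0,0,-5.5,-1,0,0,0,0,0,-9,-1,0,0,0,0,0,-13,-1,0,0,0,0,0,-16,-1,0,0,0,0,0,-17,-1,0,0,0,0,0,-17,-1]

```text
time: 15.0
tool_pos: [0.4416, -0.3657, 0.1603]
ee_rot: [3.137, 0.001, 0.986]
wrist_force: [0.2, -0.6, -1.1]
width: 0.094
finger_force: 0.0
```

```bash
python3 t.py; python3 - <<'E'
from h import *
b=snap('side')
cv2.imwrite('pics/f1.png',cv2.resize(b['image'][130:330,225:425,::-1],(600,600),interpolation=2))
P=cloud(b);h=cv2.cvtColor(b['image'],cv2.COLOR_RGB2HSV)
m=(h[...,2]<60)&(np.hypot(P[...,0]-.44,P[...,1]+.365)<.05)&(P[...,2]>.04)&(P[...,2]<.06);print(m.sum(),P[m].min(0),P[m].max(0))
E
```

```text
t 15.0 yaw 0.9858 turned 1.235 Tz 0.017 F [ 0.2 -0.6 -1.1] z 0.1603
284 [ 0.41703046 -0.38924322  0.0401561 ] [ 0.46012814 -0.34639364  0.05000282]
```

View pics/f1.png

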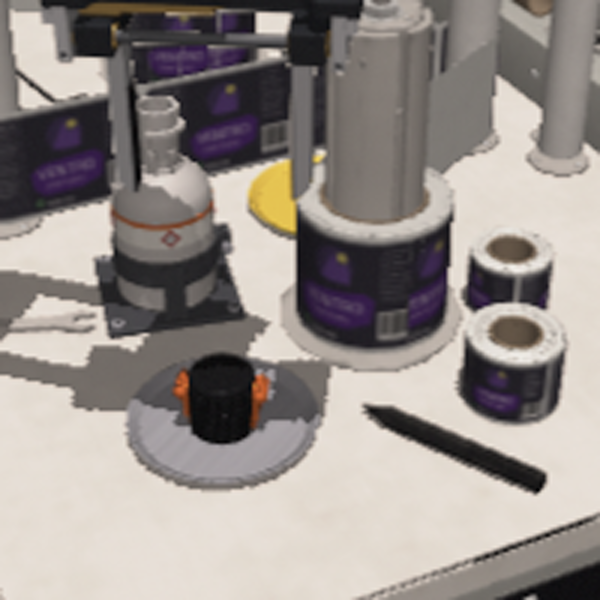

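The cap stands upright in the steel dish with its top at about 0.047 m. The gripper is clear and the other things are undisturbed, so I hand in the job.

```bash
python3 -c "
from bench import robot
print(robot.close_job())"
```

```text
the job is handed in; nothing more can be done
None
```

The bottle is open and the cap stands open side down in the steel drip dish, with the gripper clear and the job handed in at about 15 s. My first grip was too high and closed on the cap's top rim, so I opened and gripped again lower, on the tabs, before turning.

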